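Fit the camera head to the microscope's sloping bayonet port

ROBOT

A 6-joint arm with a two-finger parallel gripper is mounted at the origin on the work surface. World frame = base frame: x ahead of the robot, y to its left, z up, the work surface at z = 0. Lengths are in m, angles in rad, forces in N, time in s.
With the tool pointing down it reaches from about 0.325 to 0.925 m from the base axis. Payload 3.1 kg.
Tool frame: the origin (TCP) lies midway between the tips of the shut fingers; the grasp point (between the pads) lies 19 mm behind it (arm.grip_depth is the distance from the TCP to the grasp point, in m); z points along the fingers, y is the line along which they close (so a half turn about z gives the same grasp; the last joint's range is limited). The gripper opens to 85 mm and grips with 20 to 120 N. Pads are 22 mm wide; open, the fingers measure 114 mm over their backs; the gripper's body (76 mm by 85 mm) begins 54 mm behind the grasp point. The pads swing forward as they close: fully open they stand 13 mm farther back than shut.
Start: joints at [1.201, 0.217, 1.613, -0, 1.311, -0.112], TCP at [0.159, 0.604, 0.231] pointing down, gripper open.
Joint ranges: [-2.75, 2.75], [-0.78, 2.1], [0.31, 2.55], [-1.13, 4.27], [0.13, 2.63], [-2.58, 2.58]. Speed limits (rad/s): [2.79, 2.79, 3.14, 3.14, 3.14, 3.14].

INTERFACE

Orientations are given as a unit quaternion [w, x, y, z].
In Python, from plant import telemetry, eyes, arm gives the robot as it stands.
- The arm moves only by the shell command python3 -m handwheel 'ROWS' [FORCE]. ROWS is JSON, a list that holds one entry, the list of rows, each a list of 5 numbers: the shift along the tool's x, y, z in m, then the turn about the tool's z in rad, then the closure, from -1 (fully open) to 1 (shut), so that 0 is half open. In form: [[[tx, ty, tz, spin, gripper], ...]]. A call has 1 to 8 rows; each row shifts and turns the commanded pose from where the row before left it, along the tool's axes as they then stand; what a row does not reach is not made up. A row lasts 1/12 s, in which the tool goes at most 41.7 mm and 7.16 degrees, less where a joint would pass 70% of its speed; a pose out of reach is approached as far as the arm can. A call is refused whole if a number of a shift passes 0.0417 or a number of a turn 0.125, either way. A call with a gripper value outside its range is refused whole. The fingers move at their own pace and stop on an object; FORCE is the grip in N (left out, the last holds). Time passes only in rows, so rows that do not move let the fingers close. It gives the time, the measured TCP pose, the force, the opening and the grip force at its end, in the units of the state.
- telemetry.read_state(): the state, without advancing time (a new reading comes with each control period).
- eyes.get_image(name): name is "scene" or "top" or "wrist"; returns the picture (480x640x3 uint8, red, green, blue); there is no depth.
- eyes.camera_params(name): a dict with "mtx" (3x3 intrinsics, pixels), "k1" (the pictures are not rectified: a ray, as slopes to the right and down, at radius r is drawn at 1 + k1 r^2 times it, then the intrinsics apply), "view" (4x4, takes a point from world to camera coordinates). Camera axes: x right, y down, z forward; pixel columns grow to the right and rows downward; lengths in m; the calibration is good to about 2 mm. A picture is of the moment at which its call begins: read the wrist's pose just before it. camera_params takes no time and is no camera call; for the wrist camera it gives the pose at the moment of the call.
- arm.sign_off(): hands the job in; it is judged then, once.
Trained networks look in the newest picture that a camera, given by its name, has taken for a name from the list of things; names that differ only in an ending like _2 or _b are one class to them, and where a whole thing is asked for, a point or a joint stands for the part that bears it (a point fixed in the world has none). Each returns a list of dicts, best first, with "score" (0 to 1); they miss things now and then, are a little off and sometimes report something else, mostly with a low value. They report only what shows in the picture. A call takes as long as a camera call. They do not tell look-alikes from the thing itself.
- eyes.masks_of(camera, label): "pixels" (480x640 bool, what is visible of it) and "point" ([column, row] in pixels, amid what is visible of it).
The state is a dict: "clock": time; "q": joint angles; "qd": joint speeds; "joint_torque": joint torques, N m; "tool_pos": TCP position; "eef_rot": TCP orientation; "ft_force": force on the tool from outside, world axes, zero at the start; "ft_torque": the same for the moment, N m; "grip_width": finger opening in m; "grasp_force": force on a finger pad.
Only numpy, scipy, OpenCV 4.12 (cv2) and the standard library are available. Lean on these libraries where they do the work, as an engineer would, in place of code of your own. Each camera call takes 0.05 s, during which the arm holds its last target. There are 200 camera calls.

TASK

Fit the camera head to the microscope: pull the dust cap out of the sloping port and leave it lying in the steel tray, then put the camera head into the port with its two lugs in the slots, push it in against the spring, turn it a quarter clockwise and let it spring back so that it clicks home and stays locked. Last, slide the upright selector fin on the microscope's foot all the way over towards the port, let go of everything, and do not disturb the jar, the culture flask or the slide box.

Things in the scene. Friction and masses are not known exactly. Their poses are not given: they have to be found in the camera images.
- port: Fixed steel bayonet tube, 82 mm wide, on the microscope's front, facing the robot and up; axis 30 degrees off vertical. Origin: centre of the rim, 150 mm above the bench. z: out along the axis; x: uphill, away from the robot; y: level. Bore 48 mm through a 12 mm thick lip. Behind the lip lugs can turn only clockwise (looking in; negative about z), 90 degrees from the slots to stops.
- port_slot (a point): On the port's rim, in the middle of the entry slot on its +y side, 28 mm from the axis; the other slot is opposite, on the -y side. Each slot is 16 mm wide and reaches 33 mm from the axis, right through the lip.
- port_lock (a point): On the port's rim, above the locking place on its +x side, 28 mm from the axis; the other is opposite (-x). There the lip's underside has a recess 3.5 mm deep, 16 mm wide: when the push is eased after the turn, the spring lifts the lugs into the recesses (the click).
- plunger (a joint): Travel in metres of the black spring plunger inside the port, 40 mm in diameter: 0 = out (its face 10 mm below the rim), grows inwards to 0.016. It pushes back with about 5 N at 0, 8 N when the camera head is locked, 13 N at 0.013.
- dust_cap: Black plastic cap, 60 g, sitting in the port, same axis. Origin: centre of its underside; z outwards. Plug 41 mm wide from z 0 to 8 mm; disc 84 mm wide from z 8 to 14 mm, resting on the rim; on it a straight grip bar 50 mm long (x), 14 mm thick (y), z 14 to 42 mm. Held by its weight alone: draw it out along the axis.
- tray: Open stainless steel tray on the bench, 130 mm (x) by 160 mm (y), 30 mm high, walls 4 mm, floor 4 mm thick, empty, fixed. Origin: centre of its underside; z up.
- camera_head: Camera head, 0.25 kg, standing on its plug. Origin: centre of its bottom; z up its axis. Plug 44 mm wide to z 23 mm, foot tapered to 38; shoulder 62 mm wide, z 23 to 28; grey box body 62 mm (x) by 44 mm (y), z 28 to 91: grip the 44 mm width; connector to z 98. Half a turn makes no difference. Pushed in to the stop, shoulder meets rim: origin 23 mm below it.
- camera_lug (a point): Tip of the camera head's +x lug, 30 mm from its axis, z 3.5 mm; the other lug is opposite. Lugs are 10 mm wide, z 0 to 7 mm. They enter the slots (camera x along port y), clear the lip for turning when the camera's origin is 19.5 to 23 mm below the rim, and end with camera x along port x, origin 15.5 mm below the rim (shoulder 7.5 mm off it) when locked.
- selector (a joint): Position in metres of the light-path selector on the microscope's foot: 0 = end of its track far from the port, 0.060 = fully over towards the port. It moves along the port's +y, against about 2 N of friction, and stays where it is left.
- selector_grip (a point): Middle of the upright black selector fin, 12 mm thick along its travel (port y), 36 mm wide across it; the point is 88 mm above the bench, the fin's top 18 mm above it, the foot's top 28 mm below it. The microscope's tall upper body begins 85 mm beyond it, away from the robot.
- jar: Clear jar with an orange screw lid, 64 mm in diameter, 110 mm high, loose on the bench. Bystander. Origin: centre of its underside.
- flask: Flat clear culture flask lying on the bench, 100 by 70 by 34 mm, red cap at its +x end. Bystander. Origin: underside of the flat part.
- slide_box: Grey slide box, 85 by 100 mm, 32 mm high, on the bench near the robot. Bystander. Origin: centre of its underside.
Not all that is in view belongs to the job. What is shaped like the dust_cap but purple is not meant.

How it is judged:
On the way, in this order (a step that is already met when the one before it is completed fails the run):
1. the dust cap lies in the tray, released (x of dust_cap in the frame of tray between -0.055 and 0.055 m and y of dust_cap in the frame of tray between -0.07 and 0.07 m and z of dust_cap in the frame of tray below 0.05 m and contact force between dust_cap and tray above 0.1 N and contact force between dust_cap and the fingers below 0.05 N and linear speed of dust_cap below 0.02 m/s), for 0.2 s.
2. the camera head is locked in the port: lugs sprung up into the recesses, released (x of camera_head in the frame of port between -0.004 and 0.004 m and y of camera_head in the frame of port between -0.004 and 0.004 m and z of camera_head in the frame of port between -0.0175 and -0.0135 m and angle between the x axis of camera_head and the x axis of port, either way round below 0.21 rad and angle between the z axis of camera_head and the z axis of port, either way round below 0.12 rad and angle between camera_head's own z axis and vertical below 1 rad and contact force between camera_head and the fingers below 0.05 N and linear speed of camera_head below 0.01 m/s), for 0.2 s.
3. the selector is fully over towards the port (value of joint selector above 0.055 m), for 0.2 s.
At the end, for the whole second after the job is handed in: Cap rests in the tray (origin within 55 mm in x, 70 mm in y of its middle). Camera head locked: origin (x, y) within 4 mm of the port axis and 13.5 to 17.5 mm below the rim, x axis within 0.21 rad of port x, axes within 0.12 rad. Selector beyond 0.055 m. All released and at rest (all of step 1 and all of step 2 and value of joint selector above 0.055 m); the robot touches nothing.
It fails at once if a bystander (jar, flask or slide box) is moved by more than 30 mm or tipped (distance of any of jar, flask, slide_box from where it was at the start of the episode above 0.03 m or angle between any of jar, flask, slide_box's own z axis and vertical above 0.4 rad).
It also fails if it takes over 72 s, if anything falls off the work surface, if the arm or the gripper's body presses on something with over 40 N, if the wrist force passes 120 N, or if a joint passes its speed limit or range.

## Working session

There is one attempt and no reset: what is moved stays moved. The work goes in short steps, Python scripts to look and compute and a shell command to move; the robot and the scene stay as the last step left them, time stands still between calls to the robot, and variables do not carry over. Pictures are saved under pics/ and viewed, at most 10 in all, crops included, and the job is handed in when it is done.

```bash
ls -la; mkdir -p pics
cat > h.py <<'E'
import numpy as np,cv2
from plant import telemetry, eyes, arm
def shot(n,f):
    im=eyes.get_image(n); cv2.imwrite(f'pics/{f}.png',im[:,:,::-1]); return im
E
python3 - <<'E'
from h import *
s=telemetry.read_state(); print({k:np.round(v,3).tolist() for k,v in s.items()})
print(arm.grip_depth,[x for x in dir(arm) if x[0]!='_'],[x for x in dir(eyes) if x[0]!='_'])
a=shot('scene','s0');b=shot('top','t0')
for n in('scene','top','wrist'):
    p=eyes.camera_params(n);print(n,np.round(p['mtx'],1).tolist(),p['k1'],np.round(p['view'],3).tolist())
E
python3 -m handwheel --help | head -40
```

```text
total 12
drwxr-xr-x  3 agent agent 4096 Dec  3 10:42 .
drwxr-xr-x 23 root  root  4096 Dec  3 10:42 ..
drwxr-xr-x  2 agent agent 4096 Dec  3 10:42 pics
{'clock': 0.0, 'q': [1.201, 0.218, 1.615, -0.0, 1.311, -0.112], 'qd': [-0.001, 0.001, 0.001, 0.0, -0.002, -0.001], 'joint_torque': [-0.0, -39.684, -30.386, -0.0, 0.01, -0.0], 'tool_pos': [0.159, 0.604, 0.23], 'eef_rot': [-0.0, 0.129, 0.992, -0.001], 'ft_force': [-0.423, -0.31, -0.111], 'ft_torque': [0.017, -0.036, 0.035], 'grasp_force': 0.0, 'grip_width': 0.085}
0.0187 ['Unreachable', 'grip_depth', 'sign_off'] ['camera_params', 'get_image', 'masks_of']
scene [[555.2, 0.0, 318.9], [0.0, 555.2, 246.2], [0.0, 0.0, 1.0]] -0.01816477665998891 [[0.636, 0.771, -0.018, -0.325], [0.538, -0.46, -0.706, -0.191], [-0.553, 0.439, -0.708, 1.619], [0.0, 0.0, 0.0, 1.0]]
top [[439.9, 0.0, 309.5], [0.0, 439.9, 245.7], [0.0, 0.0, 1.0]] -0.037580484965843985 [[-0.004, -1.0, 0.024, -0.019], [-0.987, 0.0, -0.16, 0.522], [0.16, -0.024, -0.987, 1.178], [0.0, 0.0, 0.0, 1.0]]
wrist [[422.4, 0.0, 319.7], [0.0, 422.4, 241.6], [0.0, 0.0, 1.0]] -0.026754674337509846 [[0.254, 0.967, -0.001, -0.625], [0.923, -0.242, 0.298, -0.039], [0.288, -0.077, -0.955, 0.378], [0.0, 0.0, 0.0, 1.0]]invalid input: not JSON, or not a number
```

View pics/s0.png

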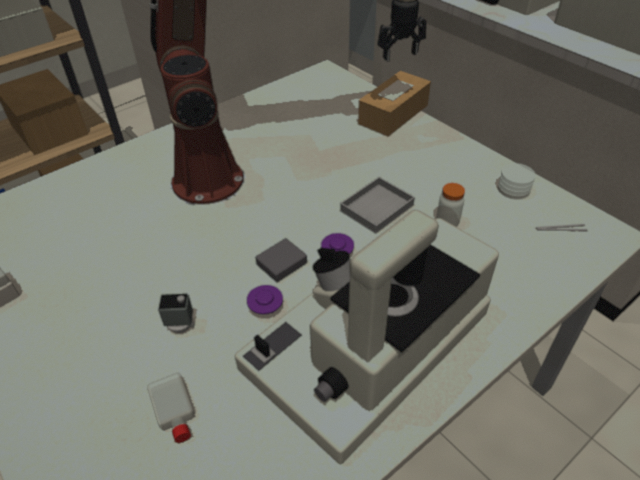

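View pics/t0.png

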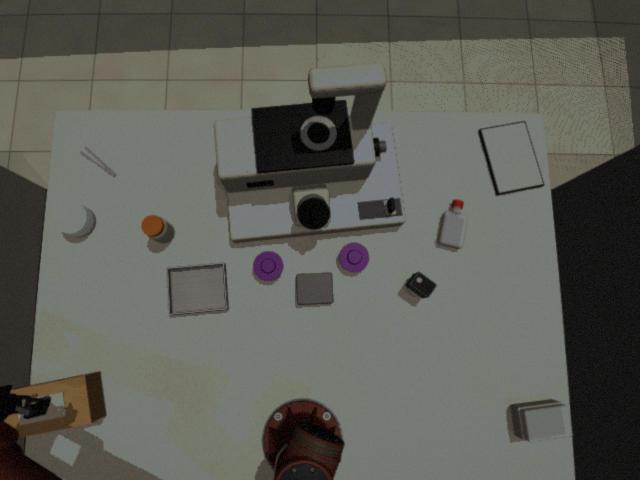

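The scene shows: black dust cap in the port at scene (333,265) / top (313,211). Look-alikes are the purple caps at scene (265,299) and (337,245), top (354,257) and (268,265). The camera head is at top (420,285), the tray at top (197,290), and the selector at top (390,205).

```bash
cat >> h.py <<'E'
def ray(n,uv,p=None):
    p=p or eyes.camera_params(n); K=np.array(p['mtx']);V=np.array(p['view'])
    d=np.array([(uv[0]-K[0,2])/K[0,0],(uv[1]-K[1,2])/K[1,1]]); s=d.copy()
    for _ in range(10): s=d/(1+p['k1']*(s@s))
    R=V[:3,:3]; return -R.T@V[:3,3], R.T@np.array([*s,1])
def onz(n,uv,z,p=None):
    o,d=ray(n,uv,p); return o+d*(z-o[2])/d[2]
def tri(uvs):
    A=np.zeros((3,3));b=np.zeros(3)
    for n,uv,p in uvs:
        o,d=ray(n,uv,p); d=d/np.linalg.norm(d);M=np.eye(3)-np.outer(d,d);A+=M;b+=M@o
    return np.linalg.solve(A,b)
def proj(n,X,p=None):
    p=p or eyes.camera_params(n);K=np.array(p['mtx']);V=np.array(p['view'])
    c=V[:3,:3]@np.asarray(X)+V[:3,3]; s=c[:2]/c[2]; s=s*(1+p['k1']*(s@s)); return K[:2,:2]@s+K[:2,2]
E
python3 - <<'E'
from h import *
for l in ['dust_cap','tray','camera_head','selector','jar','flask','slide_box']:
  r={}
  for n in('top','scene'):
    m=eyes.masks_of(n,l)
    for o in m[:3]:
        ys,xs=np.nonzero(o['pixels'])
        if len(xs)<5: continue
        rc=cv2.minAreaRect(np.c_[xs,ys].astype(np.float32)); 
        print(l,n,round(o['score'],2),np.round(o['point'],1),len(xs),'box',xs.min(),xs.max(),ys.min(),ys.max(),'ang',np.round(rc[2]),np.round(rc[1],0))
        if n not in r:r[n]=o['point']
  if len(r)==2: print('  tri',np.round(tri([(n,r[n],None) for n in r]),3))
print(telemetry.read_state()['clock'])
t=cv2.imread('pics/t0.png');s=cv2.imread('pics/s0.png')
c1=cv2.resize(t[180:310,160:460],(780,338),interpolation=cv2.INTER_CUBIC)
c2=cv2.resize(s[220:350,150:450],(600,260),interpolation=cv2.INTER_CUBIC)
o=np.zeros((598,780,3),np.uint8);o[:338]=c1;o[338:,:600]=c2
cv2.imwrite('pics/c0.png',o)
E
```

```text
dust_cap top 0.9 [353.9 257.4] 765 box 338 369 242 271 ang 90.0 [29. 31.]
dust_cap top 0.86 [268.2 266. ] 701 box 253 282 251 280 ang 45.0 [28. 30.]
dust_cap top 0.73 [307.3 196.8] 99 box 298 322 194 206 ang 72.0 [ 8. 26.]
dust_cap scene 0.78 [264.3 295.7] 888 box 246 282 285 314 ang 90.0 [29. 36.]
dust_cap scene 0.77 [336.5 242.6] 477 box 320 353 233 253 ang 12.0 [33. 17.]
dust_cap scene 0.76 [328.7 261.2] 689 box 312 348 247 273 ang 11.0 [34. 27.]
  tri [ 0.49  -0.143  0.037]
tray top 0.95 [198.  287.9] 2837 box 166 228 262 314 ang 84.0 [48. 61.]
tray top 0.51 [421.1 284.7] 559 box 405 436 272 297 ang 39.0 [27. 24.]
tray top 0.15 [308.2 196.6] 121 box 297 323 193 207 ang 73.0 [ 9. 27.]
tray scene 0.56 [378.5 209. ] 2375 box 341 413 178 233 ang 53.0 [45. 65.]
  tri [ 0.409  0.296 -0.007]
camera_head top 0.57 [416.2 283.6] 560 box 406 436 272 297 ang 37.0 [27. 24.]
camera_head scene 0.66 [176.9 312.2] 1118 box 160 193 294 333 ang 90.0 [39. 33.]
  tri [ 0.414 -0.317  0.046]
selector top 0.48 [390.3 201.4] 183 box 383 395 197 214 ang 82.0 [17. 11.]
selector scene 0.66 [260.4 354.7] 376 box 251 274 336 363 ang 45.0 [26. 18.]
  tri [ 0.639 -0.248  0.072]
jar top 0.64 [159.8 228.9] 678 box 141 174 215 243 ang 27.0 [35. 23.]
jar scene 0.65 [450.7 204.1] 948 box 436 464 183 226 ang 15.0 [27. 41.]
  tri [0.568 0.393 0.059]
flask top 0.71 [455.2 228.4] 1001 box 438 467 199 248 ang 11.0 [25. 48.]
flask scene 0.82 [175.9 405.9] 2075 box 148 193 373 441 ang 74.0 [68. 38.]
flask scene 0.41 [179.9 312.4] 1176 box 158 194 294 333 ang 86.0 [40. 35.]
  tri [ 0.582 -0.437  0.008]
slide_box top 0.85 [311.7 288. ] 1139 box 296 332 272 305 ang 87.0 [33. 36.]
slide_box scene 0.77 [278.4 258.7] 1375 box 255 306 239 282 ang 57.0 [34. 47.]
  tri [ 0.403 -0.032  0.014]
0.8
```

View pics/c0.png

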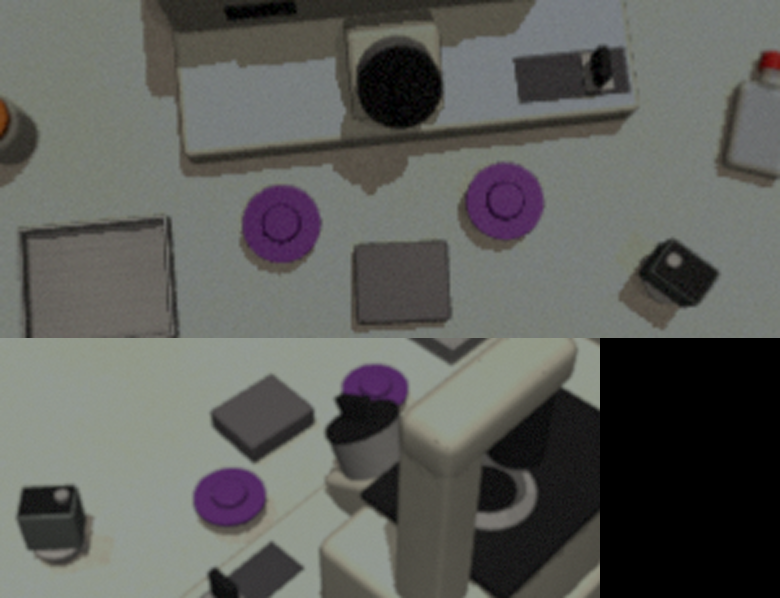

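```bash
cat >> h.py <<'E'
from scipy.spatial.transform import Rotation as Rot
def tool():
    s=telemetry.read_state(); q=s['eef_rot']; return np.array(s['tool_pos']),Rot.from_quat([*q[1:],q[0]]).as_matrix()
def rep():
    s=telemetry.read_state(); p,R=tool()
    print('t',round(s['clock'],2),'pos',np.round(p,4),'yawY',round(np.degrees(np.arctan2(R[1,1],R[0,1])),2),'tilt',np.round(R[:,2],3),'w',round(s['grip_width'],4),'gf',round(s['grasp_force'],1),'F',np.round(s['ft_force'],1),'q',np.round(s['q'],2))
def togo(X,R=None):
    p,R0=tool(); return np.round(R0.T@(np.asarray(X)-p),4)
E
python3 - <<'E'
from h import *
rep()
f=lambda u,v:(160+u/2.6,180+v/2.6)
for z in(.15,.155): print('capdisc',onz('top',f(399,85),z))
a=onz('top',f(185,158),.06);b=onz('top',f(635,112),.06);print('edge',a,b,np.degrees(np.arctan2(b[0]-a[0],-(b[1]-a[1]))))
a=onz('top',f(516,58),.06);b=onz('top',f(626,46),.06);print('track',a,b,np.degrees(np.arctan2(b[0]-a[0],-(b[1]-a[1]))))
print('scene port',tri([('top',f(399,85),None),('scene',(328.7,261.2),None)]))
print('tray',[onz('top',f(*c),.03).round(3) for c in((22,230),(165,217),(174,335))],onz('top',(197,289),.02))
print('selfin top',onz('top',f(601,52),.1), 'camtop',onz('top',f(679,272),.091))
p,R=tool();o,d=ray('wrist',(319.7,241.6));print('wristcam in tool',R.T@(o-p),R.T@d)
print(togo([.45,0,.33]))
E
```

```text
t 0.8 pos [0.1593 0.6044 0.2313] yawY 75.23 tilt [ 0.  0. -1.] w 0.0856 gf 0.0 F [-0.   0.3 -0.5] q [ 1.2   0.22  1.61 -0.    1.31 -0.11]
capdisc [ 0.59009411 -0.02802294  0.15      ]
capdisc [ 0.58889605 -0.02785363  0.155     ]
edge [0.53279471 0.19414386 0.06      ] [ 0.5826633 -0.2830046  0.06     ] 5.966537322763211
track [ 0.6416026  -0.15673731  0.06      ] [ 0.65533606 -0.27612236  0.06      ] 6.562177168251735
scene port [ 0.58811991 -0.02995825  0.15237945]
tray [array([0.46, 0.37, 0.03]), array([0.474, 0.219, 0.03 ]), array([0.349, 0.206, 0.03 ])] [0.40405856 0.29173918 0.02      ]
selfin top [ 0.63773174 -0.24004116  0.1       ] camtop [ 0.40968334 -0.31420581  0.091     ]
wristcam in tool [ 0.07559703  0.00048776 -0.14217485] [-0.2983655   0.00120015  0.95445094]
[-0.4352 -0.5103 -0.0987]
```

```bash
python3 -m handwheel '[[[-0.0295,-0.026,-0.0036,0,-1],[-0.0295,-0.026,-0.0036,0,-1],[-0.0295,-0.026,-0.0036,0,-1],[-0.0295,-0.026,-0.0036,0,-1],[-0.0295,-0.026,-0.0036,0,-1],[-0.0295,-0.026,-0.0036,0,-1],[-0.0295,-0.026,-0.0036,0,-1],[-0.0295,-0.026,-0.0036,0,-1]]]'
python3 -m handwheel '[[[-0.0295,-0.026,-0.0036,0,-1],[-0.0295,-0.026,-0.0036,0,-1],[-0.0295,-0.026,-0.0036,0,-1],[-0.0295,-0.026,-0.0036,0,-1],[-0.0295,-0.026,-0.0036,0,-1],[-0.0295,-0.026,-0.0036,0,-1],[-0.0295,-0.026,-0.0036,0,-1],[-0.0295,-0.026,-0.0036,0,-1]]]'
python3 -m handwheel '[[[-0.0295,-0.026,-0.0036,0,-1],[-0.0295,-0.026,-0.0036,0,-1],[-0.0295,-0.026,-0.0036,0,-1],[0,0,0,-0.12,-1],[0,0,0,-0.12,-1],[0,0,0,-0.12,-1],[0,0,0,0,-1]]]'
python3 - <<'E'
from h import *
rep(); shot('wrist','w1'); rep()
E
```

```text
clock: 1.47
tool_pos: [0.3352, 0.3415, 0.2606]
eef_rot: [0.0, 0.128, 0.992, 0.0]
ft_force: [0.1, 0.3, 0.6]
grip_width: 0.0853
grasp_force: 0.0
clock: 2.13
tool_pos: [0.5105, 0.0799, 0.2894]
eef_rot: [0.0, 0.129, 0.992, 0.0]
ft_force: [-0.6, 0.3, -0.4]
grip_width: 0.0851
grasp_force: 0.0
clock: 2.72
tool_pos: [0.5755, -0.0167, 0.2996]
eef_rot: [-0.0, -0.052, 0.999, 0.0]
ft_force: [-0.3, -0.2, -1.0]
grip_width: 0.0851
grasp_force: 0.0
t 2.72 pos [ 0.5755 -0.0167  0.2996] yawY 95.92 tilt [-0.  0. -1.] w 0.0851 gf 0.0 F [-0.3 -0.2 -1. ] q [-0.15  0.06  1.66  0.    1.42 -1.83]
t 2.77 pos [ 0.5754 -0.0164  0.2996] yawY 95.69 tilt [-0.  0. -1.] w 0.0852 gf 0.0 F [ 0.3 -1.4  0.4] q [-0.15  0.06  1.66  0.    1.42 -1.82]
```

View pics/w1.png

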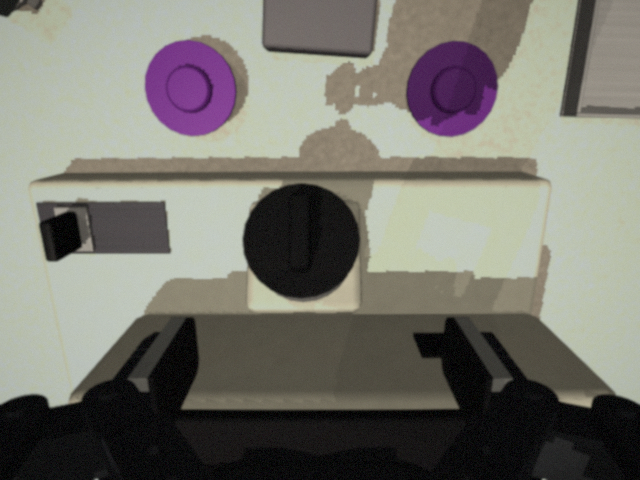

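```bash
cat >> h.py <<'E'
PSI=np.radians(5.9)
def portR(psi=PSI):
    x=np.array([np.cos(psi)*np.cos(np.pi/6),np.sin(psi)*np.cos(np.pi/6),.5]); y=np.array([-np.sin(psi),np.cos(psi),0]); return np.c_[x,y,np.cross(x,y)]
E
python3 - <<'E'
from h import *
P=portR(); print(P)
C=onz('wrist',(301,241),.155)-.006*P[:,2]; C[2]=.15; print('C',C)
m=lambda x,y,z:proj('wrist',C+P@np.array([x,y,z])).round(1)
print('disc',m(.042,0,.006),m(-.042,0,.006),m(0,.042,.006),m(0,-.042,.006))
for yy in(-.007,.007): print('bar',m(.025,yy,.034),m(-.025,yy,.034))
print('edgeL',[onz('wrist',u,.06).round(4) for u in((32,181),(548,180))])
# selector fin: base/top
print('fin', onz('wrist',(60,235),.106), onz('wrist',(105,203),.06),onz('wrist',(170,203),.06),onz('wrist',(38,203),.06))
a=onz('wrist',(38,203),.06);b=onz('wrist',(170,203),.06);print('trk yaw',np.degrees(np.arctan2(-(b-a)[0],(b-a)[1])))
E
```

```text
[[ 0.86143791 -0.10279254 -0.49735141]
 [ 0.08902095  0.99470282 -0.05139627]
 [ 0.5         0.          0.8660254 ]]
C [ 0.59339991 -0.02740656  0.15      ]
disc [300.6 300.5] [301.4 185.2] [360.1 240.9] [242.  241.3]
bar [287.7 269.9] [288.8 194.8]
bar [309.8 269.9] [310.  194.7]
edgeL [array([ 0.5875, -0.2798,  0.06  ]), array([0.5396, 0.1903, 0.06  ])]
fin [ 0.62071554 -0.22972532  0.106     ] [ 0.60165863 -0.21311896  0.06      ] [ 0.59572624 -0.15269575  0.06      ] [ 0.60779976 -0.27620823  0.06      ]
trk yaw 5.583006334581878
```

The black capped port sits at wrist (301,241) with its bar running nearly along port x (306,190)→(298,272), and the projected model matches the disc edges. So I grip it.

```bash
python3 -m handwheel '[[[-0.0088,-0.0125,0,0,-1],[0,0,0.036,0.08,-1],[0,0,0.036,0,-1],[0,0,0.034,0,-1],[0,0,0.0297,0,-1],[0,0,0,0,-1]]]' 40
python3 -m handwheel '[[[0,0,0,0,1],[0,0,0,0,1],[0,0,0,0,1],[0,0,0,0,1],[0,0,0,0,1],[0,0,0,0,1],[0,0,0,0,1]]]' 40
python3 - <<'E'
from h import *
rep(); P=portR(); p,R=tool(); print('axis shift .06 in tool',R.T@P[:,2]*.06); print(togo([.404,.292,.14]))
E
```

```text
clock: 3.27
tool_pos: [0.5801, -0.0272, 0.1562]
eef_rot: [-0.007, -0.01, 1.0, 0.001]
ft_force: [-1.3, 0.6, -0.4]
grip_width: 0.0855
grasp_force: 0.0
clock: 3.85
tool_pos: [0.5855, -0.0278, 0.166]
eef_rot: [0.0, -0.011, 1.0, -0.0]
ft_force: [-3.2, -1.0, 6.6]
grip_width: 0.0135
grasp_force: 38.5
t 3.85 pos [ 0.5855 -0.0278  0.166 ] yawY 91.3 tilt [ 0. -0. -1.] w 0.0135 gf 38.5 F [-3.2 -1.   6.6] q [-0.17  0.2   1.76 -0.    1.18 -1.76]
axis shift .06 in tool [ 0.02988609 -0.00241761 -0.05197092]
[0.1743 0.3238 0.0259]
```

```bash
python3 -m handwheel '[[[0.007,-0.0006,-0.0121,0,1],[0.01,-0.0008,-0.0173,0,1],[0.013,-0.001,-0.0225,0,1],[0.0169,0.0362,0.0078,0,1],[0.0169,0.0362,0.0078,0,1],[0.0169,0.0362,0.0078,0,1],[0.0169,0.0362,0.0078,0,1],[0.0169,0.0362,0.0078,0,1]]]'
python3 -m handwheel '[[[0.0169,0.0362,0.0078,0,1],[0.0169,0.0362,0.0078,0,1],[0.0169,0.0362,0.0078,0,1],[0.0169,0.0362,0.0078,0,1],[0,0,0,0,1]]]'
python3 - <<'E'
from h import *
rep(); shot('top','t2'); t=cv2.imread('pics/t2.png')[180:330,120:320]; cv2.imwrite('pics/t2c.png',cv2.resize(t,(800,600),interpolation=cv2.INTER_CUBIC)); print(togo([.397,.292,.047]))
E
```

```text
clock: 4.52
tool_pos: [0.4661, 0.1495, 0.1772]
eef_rot: [0.001, -0.011, 1.0, 0.0]
ft_force: [0.6, 1.4, -0.8]
grip_width: 0.0132
grasp_force: 39.3
clock: 4.93
tool_pos: [0.3916, 0.2962, 0.1444]
eef_rot: [-0.002, -0.014, 1.0, 0.001]
ft_force: [-0.5, -0.8, -0.6]
grip_width: 0.0133
grasp_force: 39.5
t 4.93 pos [0.3916 0.2962 0.1444] yawY 91.64 tilt [-0.004  0.002 -1.   ] w 0.0133 gf 39.5 F [-0.5 -0.8 -0.6] q [ 0.5   0.03  2.    0.    1.12 -1.1 ]
[-0.0036 -0.002   0.098 ]
```

View pics/t2c.png

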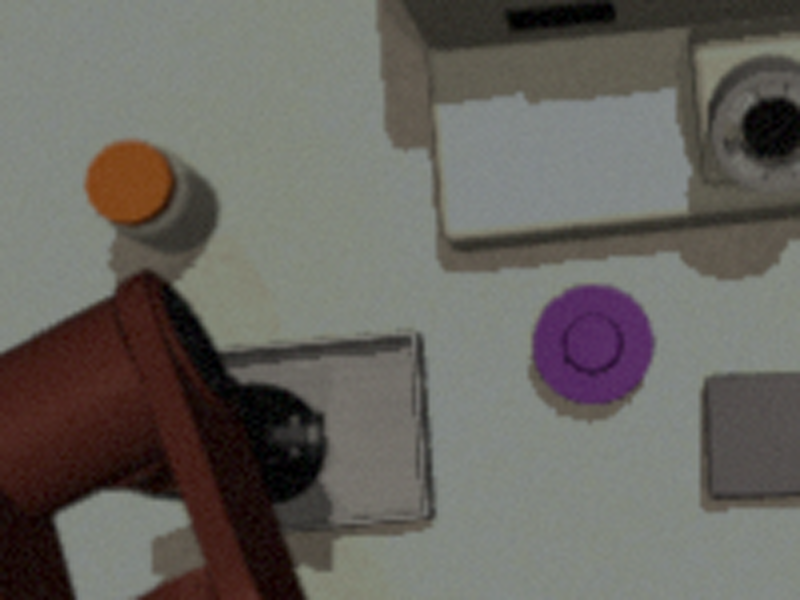

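The cap hangs over the tray (crop 280,440) and the port is now open (crop 770,125). I lower and release.

```bash
python3 -m handwheel '[[[-0.002,-0.001,0.036,0,1],[0,0,0.034,0,1],[0,0,0.02,0,1],[0,0,0.008,0,1],[0,0,0,0,1],[0,0,0,0,-0.2],[0,0,0,0,-0.2]]]'
python3 -m handwheel '[[[0,0,0,0,-0.2],[0,0,-0.01,0,-0.2],[0,0,-0.03,0,-0.2],[0,0,-0.03,0,-0.2],[0,0,-0.03,0,-0.2],[0,0,0,0,-0.2]]]'
python3 - <<'E'
from h import *
rep(); shot('wrist','w3');print(eyes.camera_params('wrist')); m=eyes.masks_of('wrist','dust_cap')
for o in m[:2]: print(o['score'],o['point'],onz('wrist',o['point'],.02))
print('camtop togo',togo([.40,-.30,.26]))
E
```

```text
clock: 5.57
tool_pos: [0.4004, 0.2911, 0.0498]
eef_rot: [0.002, -0.011, 1.0, 0.001]
ft_force: [0.7, 0.4, 1.4]
grip_width: 0.0366
grasp_force: 0.0
clock: 6.07
tool_pos: [0.4033, 0.2934, 0.1566]
eef_rot: [0.007, -0.011, 1.0, 0.004]
ft_force: [0.7, 0.5, 0.6]
grip_width: 0.0511
grasp_force: 0.0
t 6.07 pos [0.4033 0.2934 0.1566] yawY 91.29 tilt [ 0.014  0.007 -1.   ] w 0.0511 gf 0.0 F [0.7 0.5 0.6] q [ 0.49  0.02  1.98  0.    1.13 -1.11]
{'mtx': array([[422.39740144,   0.        , 319.7084278 ],
       [  0.        , 422.39740144, 241.58377442],
       [  0.        ,   0.        ,   1.        ]]), 'k1': -0.026754674337509846, 'view': array([[-0.02336024,  0.99970663,  0.00639899, -0.28467285],
       [ 0.95088551,  0.02024232,  0.30888023, -0.40607851],
       [ 0.30866009,  0.01330023, -0.95107942,  0.17662622],
       [ 0.        ,  0.        ,  0.        ,  1.        ]])}
0.81 [305.5, 222.7] [0.39798039 0.28315932 0.02      ]
0.75 [41.7, 311.2] [0.46833676 0.09303821 0.02      ]
camtop togo [ 0.0127 -0.5912 -0.1106]
```

View pics/w3.png

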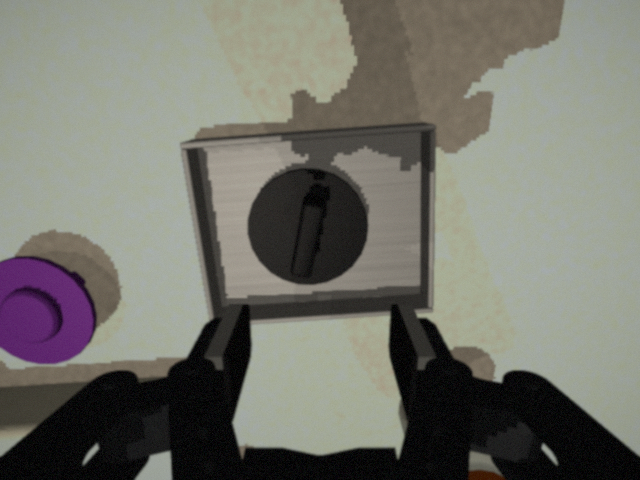

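The cap lies flat in the tray at wrist (305,222). Next I go to the camera head.

```bash
python3 -m handwheel '[[[0,-0.0403,-0.0047,0,-1],[0,-0.0403,-0.0047,0,-1],[0,-0.0403,-0.0047,0,-1],[0,-0.0403,-0.0047,0,-1],[0,-0.0403,-0.0047,0,-1],[0,-0.0403,-0.0047,0,-1],[0,-0.0403,-0.0047,0,-1],[0,-0.0403,-0.0047,0,-1]]]'
python3 -m handwheel '[[[0,-0.0403,-0.0047,0,-1],[0,-0.0403,-0.0047,0,-1],[0,-0.0403,-0.0047,0,-1],[0,-0.0403,-0.0047,0,-1],[0,-0.0403,-0.0047,0,-1],[0,-0.0403,-0.0047,0,-1],[0,-0.0403,-0.0047,0,-1],[0,0,0,0.124,-1]]]'
python3 -m handwheel '[[[0,0,0,0.124,-1],[0,0,0,0.124,-1],[0,0,0,0.124,-1],[0,0,0,0.124,-1],[0,0,0,0.124,-1],[0,0,0,0.124,-1],[0,0,0,0.124,-1],[0,0,0,0.124,-1]]]'
python3 -m handwheel '[[[0,0,0,0.124,-1],[0,0,0,0.124,-1],[0,0,0,0.124,-1],[0,0,0,0.124,-1],[0,0,0,0.124,-1],[0,0,0,0.124,-1],[0,0,0,0.124,-1],[0,0,0,0.124,-1]]]'
python3 -m handwheel '[[[0,0,0,0.124,-1],[0,0,0,0,-1]]]'
python3 - <<'E'
from h import *
rep(); shot('wrist','w4'); rep(); c=onz('wrist',(320,241),.091); print(c)
E
```

```text
clock: 6.83
tool_pos: [0.4039, -0.0333, 0.1847]
eef_rot: [-0.001, -0.011, 1.0, 0.0]
ft_force: [0.9, -0.4, 0.6]
grip_width: 0.0853
grasp_force: 0.0
clock: 7.5
tool_pos: [0.4113, -0.3206, 0.2188]
eef_rot: [0.001, 0.054, 0.999, -0.002]
ft_force: [1.5, -0.2, 0.7]
grip_width: 0.0856
grasp_force: 0.0
clock: 8.17
tool_pos: [0.4108, -0.313, 0.2169]
eef_rot: [-0.001, 0.523, 0.853, 0.0]
ft_force: [-0.2, -0.1, -0.1]
grip_width: 0.0854
grasp_force: 0.0
clock: 8.83
tool_pos: [0.4108, -0.3129, 0.2169]
eef_rot: [-0.001, 0.865, 0.501, -0.0]
ft_force: [-0.1, -0.2, -0.2]
grip_width: 0.0855
grasp_force: 0.0
clock: 9.0
tool_pos: [0.4109, -0.313, 0.217]
eef_rot: [-0.001, 0.894, 0.448, -0.0]
ft_force: [0.1, 0.3, -0.9]
grip_width: 0.0857
grasp_force: 0.0
t 9.0 pos [ 0.4109 -0.313   0.217 ] yawY -36.73 tilt [-0.002  0.002 -1.   ] w 0.0857 gf 0.0 F [ 0.1  0.3 -0.9] q [-0.79 -0.    1.88 -0.    1.27 -0.15]
t 9.05 pos [ 0.4109 -0.3131  0.2171] yawY -36.47 tilt [-0.002  0.002 -1.   ] w 0.0855 gf 0.0 F [-0.6 -0.3  0. ] q [-0.79 -0.    1.88 -0.    1.27 -0.15]
[ 0.40748249 -0.31828899  0.091     ]
```

View pics/w4.png

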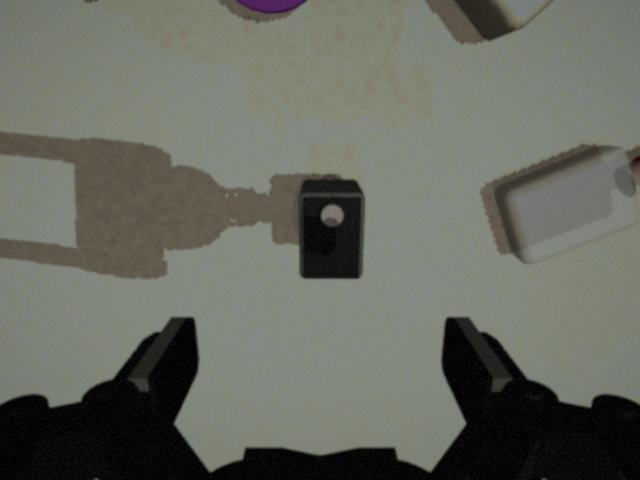

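Run:
```python
from h import *
c=[onz('wrist',u,.091) for u in((300,195),(363,195),(362,277),(299,277))]
print(np.round(c,4)); m=np.mean(c,0); e=c[3]-c[0]+c[2]-c[1]; print(m,np.degrees(np.arctan2(e[1],e[0])),np.linalg.norm(c[0]-c[1]),np.linalg.norm(c[0]-c[3]))
print(togo([m[0],m[1],.04])); rep()
```

```text
[[ 0.4155 -0.2857  0.091 ]
 [ 0.4481 -0.3098  0.091 ]
 [ 0.4153 -0.356   0.091 ]
 [ 0.3806 -0.3305  0.091 ]]
[ 0.41490197 -0.32050181  0.091     ] -126.6283303119562 0.04053602705174838 0.056771889508375195
[-0.0036  0.008   0.1771]
t 9.05 pos [ 0.4109 -0.3131  0.2171] yawY -36.47 tilt [-0.002  0.002 -1.   ] w 0.0855 gf 0.0 F [-0.6 -0.3  0. ] q [-0.79 -0.    1.88 -0.    1.27 -0.15]
```

```bash
python3 -m handwheel '[[[-0.0036,0.008,0.03,0,-1],[0,0,0.036,0,-1],[0,0,0.036,0,-1],[0,0,0.03,0,-1],[0,0,0.025,0,-1],[0,0,0.02,0,-1],[0,0,0,0,-1]]]' 60
python3 -m handwheel '[[[0,0,0,0,0],[0,0,0,0,0.3],[0,0,0,0,1],[0,0,0,0,1],[0,0,0,0,1],[0,0,0,0,1]]]' 100
python3 - <<'E'
from h import *
rep()
E
```

```text
clock: 9.63
tool_pos: [0.4121, -0.3178, 0.0359]
eef_rot: [-0.005, 0.893, 0.451, -0.002]
ft_force: [0.3, 1.4, 0.5]
grip_width: 0.0856
grasp_force: 0.0
clock: 10.13
tool_pos: [0.4169, -0.3224, 0.0433]
eef_rot: [0.001, 0.893, 0.449, 0.0]
ft_force: [-1.1, 1.8, 6.7]
grip_width: 0.0429
grasp_force: 100.2
t 10.13 pos [ 0.4169 -0.3224  0.0433] yawY -36.59 tilt [ 0.002 -0.002 -1.   ] w 0.0429 gf 100.2 F [-1.1  1.8  6.7] q [-0.79  0.26  1.97 -0.    0.92 -0.15]
```

```bash
python3 -m handwheel '[[[0,0,-0.01,0,1],[0,0,-0.03,0,1],[0,0,-0.035,-0.1237,1],[0,0,-0.035,-0.1237,1],[0,0,-0.035,-0.1237,1],[0,0,-0.035,-0.1237,1],[0,0,-0.035,-0.1237,1],[0,0,-0.035,-0.1237,1]]]'
python3 - <<'E'
from h import *
rep(); print('head',tri([('top',(346,76),None),('scene',(400,238),None)]),'body edge',[onz('top',(300,185),z).round(3) for z in(.15,.25)]); print(togo([.60,.062,.50]))
E
python3 -m handwheel '[[[0.0301,0.0186,-0.0175,0,1],[0.0301,0.0186,-0.0175,0,1],[0.0301,0.0186,-0.0175,0,1],[0.0301,0.0186,-0.0175,0,1],[0.0301,0.0186,-0.0175,0,1],[0.0301,0.0186,-0.0175,0,1],[0.0301,0.0186,-0.0175,0,1],[0.0301,0.0186,-0.0175,0,1]]]'
python3 -m handwheel '[[[0.0301,0.0186,-0.0175,0,1],[0.0301,0.0186,-0.0175,0,1],[0.0301,0.0186,-0.0175,0,1],[0.0301,0.0186,-0.0175,0,1],[0,0,0,0,1]]]'
python3 - <<'E'
from h import *
rep()
E
```

```text
clock: 10.8
tool_pos: [0.4154, -0.3209, 0.2933]
eef_rot: [0.0, 0.667, 0.745, -0.0]
ft_force: [1.1, 0.5, -2.6]
grip_width: 0.043
grasp_force: 101.2
t 10.8 pos [ 0.4154 -0.3209  0.2933] yawY 6.28 tilt [ 0. -0. -1.] w 0.043 gf 101.2 F [ 1.1  0.5 -2.6] q [-0.79 -0.05  1.78  0.    1.41 -0.9 ]
head [ 0.81382878 -0.08510235  0.4215377 ] body edge [array([0.663, 0.006, 0.15 ]), array([0.633, 0.007, 0.25 ])]
[ 0.3603  0.2255 -0.2068]
clock: 11.47
tool_pos: [0.5389, -0.0647, 0.4324]
eef_rot: [0.0, 0.67, 0.743, 0.0]
ft_force: [0.4, -0.6, -2.0]
grip_width: 0.0429
grasp_force: 101.3
clock: 11.88
tool_pos: [0.6026, 0.0668, 0.505]
eef_rot: [0.001, 0.667, 0.745, 0.004]
ft_force: [-0.6, -1.1, -0.5]
grip_width: 0.0431
grasp_force: 101.8
t 11.88 pos [0.6026 0.0668 0.505 ] yawY 6.33 tilt [ 0.007  0.004 -1.   ] w 0.0431 gf 101.8 F [-0.6 -1.1 -0.5] q [-0.01  0.09  1.26  0.    1.79 -0.12]
```

```bash
python3 -m handwheel '[[[0.034,0,-0.02,0,1],[0.034,0,-0.02,0,1],[0,0.04,0,0,1],[0,0.04,0,0,1],[0,0.04,0,0,1],[0,0.04,0,0,1],[0,0.04,0,0,1],[0,0.04,0,0,1]]]'
python3 - <<'E'
from h import *
rep()
E
python3 -m handwheel '[[[0,0.04,0,0,1],[0,0.04,0,0,1],[0,0.04,0,0,1],[0,0.04,0,0,1]]]'
python3 - <<'E'
from h import *
rep()
E
```

```text
clock: 12.55
tool_pos: [0.8228, 0.1511, 0.5349]
eef_rot: [0.003, 0.67, 0.743, 0.003]
ft_force: [41.5, 9.9, 100.6]
grip_width: 0.043
grasp_force: 104.6
t 12.55 pos [0.8228 0.1511 0.5349] yawY 5.92 tilt [ 0.008  0.002 -1.   ] w 0.043 gf 104.6 F [ 41.5   9.9 100.6] q [ 0.1   0.76  0.31  0.    2.07 -0.01]
clock: 12.88
tool_pos: [0.8825, 0.1499, 0.4778]
eef_rot: [0.027, 0.669, 0.742, 0.034]
ft_force: [0.4, -0.2, -1.8]
grip_width: 0.0429
grasp_force: 106.3
t 12.88 pos [0.8825 0.1499 0.4778] yawY 5.89 tilt [ 0.085  0.015 -0.996] w 0.0429 gf 106.3 F [ 0.4 -0.2 -1.8] q [ 0.09  0.83  0.31  0.01  1.92 -0.01]
```

```bash
python3 -m handwheel '[[[0,0,0,0,1],[0,0,0,0,1]]]'
python3 - <<'E'
from h import *
rep()
E
python3 -m handwheel '[[[0,0.01,0,0,1],[0,0.01,0,0,1],[0,0.01,0,0,1],[0,0,0,0,1]]]'
python3 - <<'E'
from h import *
rep()
E
```

```text
clock: 13.05
tool_pos: [0.8815, 0.1498, 0.4782]
eef_rot: [0.026, 0.669, 0.742, 0.033]
ft_force: [0.0, 0.9, -1.6]
grip_width: 0.0432
grasp_force: 106.3
t 13.05 pos [0.8815 0.1498 0.4782] yawY 5.87 tilt [ 0.083  0.015 -0.996] w 0.0432 gf 106.3 F [ 0.   0.9 -1.6] q [ 0.09  0.83  0.31  0.01  1.92 -0.01]
clock: 13.38
tool_pos: [0.8921, 0.1503, 0.4733]
eef_rot: [0.033, 0.669, 0.742, 0.042]
ft_force: [-0.5, 0.6, -2.3]
grip_width: 0.0431
grasp_force: 106.3
t 13.38 pos [0.8921 0.1503 0.4733] yawY 5.89 tilt [ 0.106  0.018 -0.994] w 0.0431 gf 106.3 F [-0.5  0.6 -2.3] q [ 0.09  0.83  0.31  0.01  1.89 -0.01]
```

```bash
python3 -m handwheel '[[[0,-0.02,0,0,1],[0,-0.02,0,0,1],[0,0,0,0,1]]]'
python3 - <<'E'
from h import *
rep()
E
```

```text
clock: 13.63
tool_pos: [0.8482, 0.1464, 0.4641]
eef_rot: [0.029, 0.669, 0.742, 0.038]
ft_force: [-0.9, 0.5, -1.8]
grip_width: 0.0427
grasp_force: 106.2
t 13.63 pos [0.8482 0.1464 0.4641] yawY 5.92 tilt [ 0.093  0.018 -0.995] w 0.0427 gf 106.2 F [-0.9  0.5 -1.8] q [ 0.09  0.66  0.59  0.01  1.79 -0.02]
```

```bash
python3 -m handwheel '[[[-0.025,-0.015,-0.02,0,1],[-0.025,-0.01,-0.02,0,1],[-0.025,0,-0.02,0,1],[0,0.02,0,0,1],[0,0.02,0,0,1],[0,0.02,-0.005,0,1],[0,0.02,-0.005,0,1]]]'
python3 - <<'E'
from h import *
rep()
E
python3 -m handwheel '[[[0,0.02,-0.01,0,1],[0,0.02,-0.01,0,1],[0,0.02,-0.01,0,1],[0,0.02,-0.01,0,1]]]'
python3 - <<'E'
from h import *
rep()
E
```

```text
clock: 14.22
tool_pos: [0.8796, 0.0732, 0.5162]
eef_rot: [0.037, 0.669, 0.741, 0.047]
ft_force: [0.4, 1.5, -3.5]
grip_width: 0.0431
grasp_force: 109.1
t 14.22 pos [0.8796 0.0732 0.5162] yawY 5.84 tilt [ 0.118  0.02  -0.993] w 0.0431 gf 109.1 F [ 0.4  1.5 -3.5] q [-0.    0.78  0.32  0.02  1.93 -0.1 ]
clock: 14.55
tool_pos: [0.8886, 0.0762, 0.5405]
eef_rot: [0.062, 0.667, 0.739, 0.073]
ft_force: [-0.6, -0.3, -1.9]
grip_width: 0.043
grasp_force: 109.2
t 14.55 pos [0.8886 0.0762 0.5405] yawY 5.89 tilt [ 0.189  0.025 -0.982] w 0.043 gf 109.2 F [-0.6 -0.3 -1.9] q [-0.    0.76  0.31  0.03  1.88 -0.09]
```

```bash
python3 -m handwheel '[[[0,0.02,-0.01,0,1],[0,0.02,-0.01,0,1],[0,0.02,-0.01,0,1],[0,0.02,-0.01,0,1],[0,0.02,-0.01,0,1],[0,0.02,-0.01,0,1],[0,0.02,-0.01,0,1],[0,0.02,-0.01,0,1]]]'
python3 - <<'E'
from h import *
rep()
E
python3 -m handwheel '[[[0,0.02,-0.01,0,1],[0,0.02,-0.01,0,1],[0,0.02,-0.01,0,1],[0,0.02,-0.01,0,1]]]'
python3 - <<'E'
from h import *
rep()
E
```

```text
clock: 15.22
tool_pos: [0.9052, 0.0793, 0.5706]
eef_rot: [0.098, 0.663, 0.734, 0.112]
ft_force: [0.8, 0.6, -2.3]
grip_width: 0.0429
grasp_force: 109.1
t 15.22 pos [0.9052 0.0793 0.5706] yawY 5.82 tilt [ 0.293  0.035 -0.956] w 0.0429 gf 109.1 F [ 0.8  0.6 -2.3] q [-0.    0.73  0.31  0.04  1.8  -0.09]
clock: 15.55
tool_pos: [0.91, 0.0807, 0.5919]
eef_rot: [0.117, 0.66, 0.731, 0.132]
ft_force: [0.7, -0.4, -1.8]
grip_width: 0.0431
grasp_force: 109.1
t 15.55 pos [0.91   0.0807 0.5919] yawY 5.81 tilt [ 0.345  0.039 -0.938] w 0.0431 gf 109.1 F [ 0.7 -0.4 -1.8] q [-0.    0.71  0.31  0.04  1.77 -0.09]
```

```bash
python3 -m handwheel '[[[0,0.02,-0.01,0,1],[0,0.02,-0.01,0,1],[0,0.02,-0.01,0,1],[0,0.02,-0.01,0,1],[0,0.02,-0.01,0,1],[0,0.02,-0.01,0,1],[0,0.02,-0.01,0,1],[0,0.02,-0.01,0,1]]]'
python3 -m handwheel '[[[0,0.02,-0.01,0,1],[0,0.02,-0.01,0,1],[0,0.02,-0.01,0,1]]]'
python3 - <<'E'
from h import *
rep(); print(tool()[1].round(3)); print((portR().T@tool()[1]).round(3))
E
```

```text
clock: 16.22
tool_pos: [0.9131, 0.0824, 0.642]
eef_rot: [0.154, 0.652, 0.722, 0.172]
ft_force: [0.0, 0.2, -2.6]
grip_width: 0.043
grasp_force: 109.1
clock: 16.47
tool_pos: [0.9119, 0.0827, 0.663]
eef_rot: [0.167, 0.649, 0.718, 0.187]
ft_force: [-1.1, 0.8, -1.0]
grip_width: 0.0432
grasp_force: 109.1
t 16.47 pos [0.9119 0.0827 0.663 ] yawY 5.78 tilt [ 0.483  0.051 -0.874] w 0.0432 gf 109.1 F [-1.1  0.8 -1. ] q [-0.    0.65  0.31  0.05  1.68 -0.09]
[[-0.102  0.87   0.483]
 [ 0.995  0.088  0.051]
 [ 0.002  0.486 -0.874]]
[[ 0.002  1.    -0.016]
 [ 1.    -0.002  0.001]
 [ 0.001 -0.016 -1.   ]]
```

```bash
python3 -m handwheel '[[[0,0.02,-0.01,0,1],[0,0,0,0,1]]]'
python3 - <<'E'
from h import *
rep(); print((portR().T@tool()[1]).round(3))
E
python3 -m handwheel '[[[-0.003,-0.018,0,0,1],[-0.0062,-0.0374,0.0015,0,1],[-0.0062,-0.0374,0.0015,0,1],[-0.0062,-0.0374,0.0015,0,1],[-0.0062,-0.0374,0.0015,0,1],[-0.0062,-0.0374,0.0015,0,1],[-0.0062,-0.0374,0.0015,0,1],[-0.0062,-0.0374,0.0015,0,1]]]'
python3 -m handwheel '[[[-0.0062,-0.0374,0.0015,0,1],[-0.0062,-0.0374,0.0015,0,1],[-0.0062,-0.0374,0.0015,0,1],[-0.0062,-0.0374,0.0015,0,1],[-0.003,-0.015,0.0015,0,1],[0,0,0,0,1]]]'
python3 - <<'E'
from h import *
rep(); P=portR();C=np.array([.5934,-.0274,.15]); print((P.T@tool()[1]).round(3)); print(togo(C+P[:,2]*(.05+.0433)))
E
```

```text
clock: 16.63
tool_pos: [0.9105, 0.0829, 0.6719]
eef_rot: [0.172, 0.648, 0.717, 0.192]
ft_force: [-0.6, -0.2, -1.7]
grip_width: 0.0431
grasp_force: 109.1
t 16.63 pos [0.9105 0.0829 0.6719] yawY 5.79 tilt [ 0.496  0.053 -0.866] w 0.0431 gf 109.1 F [-0.6 -0.2 -1.7] q [-0.    0.64  0.31  0.05  1.68 -0.09]
[[ 0.002  1.    -0.001]
 [ 1.    -0.002  0.001]
 [ 0.001 -0.001 -1.   ]]
clock: 17.3
tool_pos: [0.6836, 0.014, 0.5242]
eef_rot: [0.171, 0.648, 0.717, 0.191]
ft_force: [-0.0, -1.2, -1.2]
grip_width: 0.0432
grasp_force: 109.2
clock: 17.8
tool_pos: [0.5462, -0.0278, 0.433]
eef_rot: [0.169, 0.649, 0.717, 0.189]
ft_force: [0.5, -0.1, -2.4]
grip_width: 0.043
grasp_force: 109.2
t 17.8 pos [ 0.5462 -0.0278  0.433 ] yawY 5.65 tilt [ 0.488  0.052 -0.871] w 0.043 gf 109.2 F [ 0.5 -0.1 -2.4] q [-0.29 -0.38  1.87  0.2   1.17 -0.42]
[[ 0.004  1.    -0.011]
 [ 1.    -0.004  0.002]
 [ 0.002 -0.011 -1.   ]]
[-0.0051 -0.0989  0.1763]
```

```bash
python3 -m handwheel '[[[-0.001,-0.0198,0.034,0,1],[-0.001,-0.0198,0.034,0,1],[-0.001,-0.0198,0.034,0,1],[-0.001,-0.0198,0.034,0,1],[-0.001,-0.0198,0.034,0,1],[0,0,0.006,0,1],[0,0,0,0,1]]]'
python3 - <<'E'
from h import *
shot('wrist','w5'); shot('scene','s5'); rep(); P=portR();C=np.array([.5934,-.0274,.15]); print((P.T@tool()[1]).round(3)); print(togo(C+P[:,2]*(.05+.0433)))
w=cv2.imread('pics/w5.png'); s=cv2.imread('pics/s5.png')
o=np.zeros((600,800,3),np.uint8)
o[:360,:480]=cv2.resize(w,(480,360)); o[360:600,:320]=cv2.resize(w[130:370,160:480],(320,240)); o[240:600,320:]=0
o[300:600,400:800]=cv2.resize(s[190:340,250:450],(400,300),interpolation=cv2.INTER_CUBIC)
cv2.imwrite('pics/m5.png',o)
m=lambda x,y,z:proj('wrist',C+P@np.array([x,y,z])).round(0)
print('rim',m(.041,0,0),m(-.041,0,0),m(0,.041,0),m(0,-.041,0),'slot',m(0,.028,0),m(0,-.028,0))
E
```

```text
clock: 18.38
tool_pos: [0.5504, -0.0309, 0.2318]
eef_rot: [0.168, 0.649, 0.718, 0.19]
ft_force: [1.0, 0.6, -0.3]
grip_width: 0.043
grasp_force: 109.0
t 18.48 pos [ 0.5544 -0.0322  0.2389] yawY 5.83 tilt [ 0.498  0.051 -0.866] w 0.0431 gf 109.0 F [ 0.8  0.3 -1.3] q [-0.29 -0.25  2.14  0.28  0.78 -0.54]
[[ 0.001  1.     0.001]
 [ 1.    -0.001 -0.   ]
 [-0.     0.001 -1.   ]]
[ 0.0008 -0.0105  0.0033]
rim [370. 244.] [232. 244.] [300. 175.] [302. 307.] slot [300. 197.] [302. 288.]
```

View pics/m5.png

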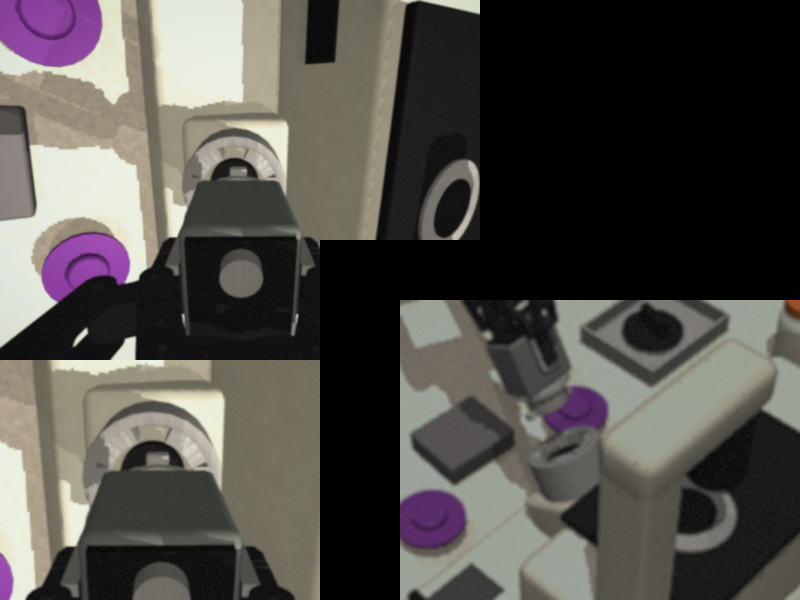

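```bash
python3 -m handwheel '[[[0.0008,-0.0105,0.0033,0,1],[0,0,0.01,0,1],[0,0,0.01,0,1],[0,0,0,0,1],[0,0,0,0,1],[0,0,0,0,1]]]'
python3 - <<'E'
from h import *
p=eyes.camera_params('wrist'); w=shot('wrist','w6'); rep(); P=portR();C=np.array([.5934,-.0274,.15]); print(togo(C+P[:,2]*(.03+.0433)))
w=w[:,:,::-1].copy()
pr=lambda x,y,z:proj('wrist',C+P@np.array([x,y,z]),p)
tp,R=tool(); pc=lambda x,y,z:proj('wrist',tp+R@np.array([x,y,.0433-z]),p)  # camera x along tool x
x0,y0,x1,y1=220,130,420,280; k=4
o=cv2.resize(w[y0:y1,x0:x1],None,fx=k,fy=k,interpolation=cv2.INTER_CUBIC)
d=lambda u,c:cv2.circle(o,tuple(int(v) for v in ((u-[x0,y0])*k)),1,c,-1)
for a in np.linspace(0,2*np.pi,120): d(pr(.041*np.cos(a),.041*np.sin(a),0),(0,0,255)); d(pr(.024*np.cos(a),.024*np.sin(a),0),(0,255,0))
for s in(-.008,.008):
  for r in np.linspace(.024,.033,8): d(pr(s,r,0),(255,255,0))
for s in np.linspace(-.005,.005,8):
  for z in(0,.007): d(pc(.030,s,z),(255,0,255))
for s in np.linspace(-.022,.022,40): d(pc(.031,s,.091),(0,255,255)); d(pc(-.031,s,.091),(0,255,255))
cv2.imwrite('pics/m6.png',o)
E
```

```text
clock: 18.98
tool_pos: [0.5542, -0.0306, 0.2097]
eef_rot: [0.171, 0.648, 0.717, 0.191]
ft_force: [-0.2, -0.3, -1.7]
grip_width: 0.0429
grasp_force: 109.0
t 19.03 pos [ 0.5543 -0.0307  0.2099] yawY 5.78 tilt [ 0.493  0.052 -0.868] w 0.043 gf 109.0 F [-0.  -0.1 -2.2] q [-0.29 -0.21  2.16  0.29  0.72 -0.56]
[-0.0007  0.004  -0.0018]
```

View pics/m6.png

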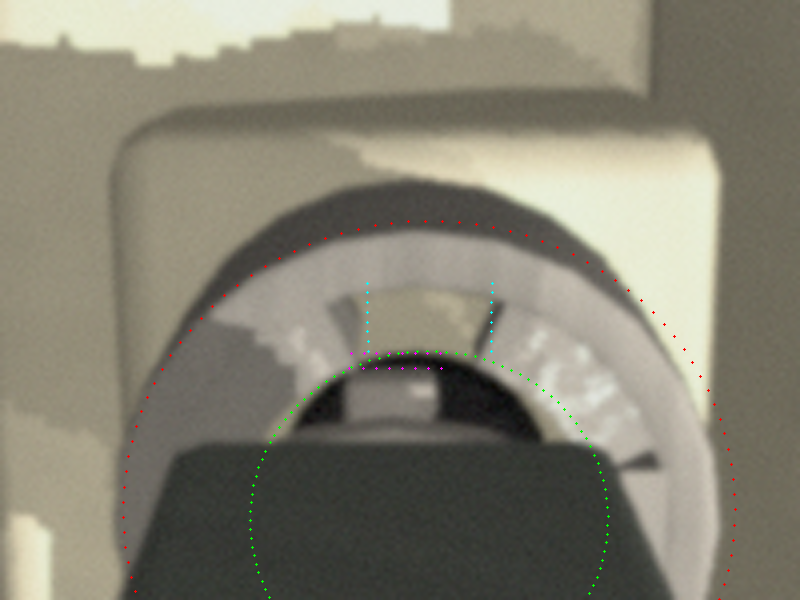

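Run:
```python
from h import *
w=cv2.imread('pics/w6.png',0).astype(int)
tp,R=tool(); pc=lambda x,y,z:proj('wrist',tp+R@np.array([x,y,.0433-z])).round(1)
for z in(0,.007,.023,.028,.091): print(z,pc(.031,0,z),pc(.03,0,z))
print('conn',pc(0,0,.098),'low edge',pc(-.031,0,.091), pc(.031,.022,.091),pc(.031,-.022,.091))
c=np.median(w[:,300:306],axis=1)
for r in range(200,470): 
    if abs(c[r+1]-c[r-1])>8: print(r,int(c[r-1]),int(c[r+1]),end='; ')
```

```text
0 [318.5 215.9] [318.5 218.1]
0.007 [318.5 219.7] [318.5 222. ]
0.023 [318.4 229.7] [318.4 232.1]
0.028 [318.4 233.2] [318.4 235.7]
0.091 [317.6 304.8] [317.6 308.5]
conn [317.6 428.7] low edge [317.9 497.9] [407.3 304.8] [227.9 304.7]
204 157 139; 205 153 125; 206 139 122; 208 122 136; 209 129 143; 210 136 150; 211 143 156; 212 150 159; 222 170 155; 223 172 123; 224 155 78; 225 123 46; 226 78 36; 227 46 27; 228 36 26; 234 30 47; 235 33 69; 236 47 81; 237 69 87; 238 81 90; 239 87 78; 240 90 62; 241 78 55; 242 62 54; 300 57 67; 301 61 70; 303 70 80; 304 74 84; 305 80 92; 306 84 96; 311 106 91; 312 100 83; 313 91 70; 314 83 49; 315 70 24; 316 49 18; 317 24 14; 321 8 16; 336 19 30; 337 21 48; 338 30 55; 339 48 62; 351 63 78; 352 70 90; 353 78 98; 354 90 102; 388 102 92; 389 100 79; 390 92 55; 391 79 36; 392 55 18; 393 36 18; 436 12 23;
```

```bash
python3 -m handwheel '[[[-0.0003,0.0032,0.006,0,1],[0,0,0.007,0,1],[0,0,0.007,0,1],[0,0,0.004,0,1],[0,0,0.003,0,1],[0,0,0.003,0,1],[0,0,0,0,1],[0,0,0,0,1]]]'
cat >> h.py <<'E'
C=np.array([.5934,-.0274,.15])
def prt():
    P=portR(); p,R=tool(); s=telemetry.read_state(); print('port TCP',np.round(P.T@(p-C)*1000,2),'cam h(mm)',round((P.T@(p-C))[2]*1000-43.3,2),'F port',(P.T@s['ft_force']).round(1),'T',np.round(P.T@s['ft_torque'],2),'Rerr',np.round((P.T@R)[:,2],3),'t',round(s['clock'],2))
E
python3 - <<'E'
from h import *
rep(); prt()
E
```

```text
clock: 19.7
tool_pos: [0.5715, -0.029, 0.1849]
eef_rot: [0.171, 0.648, 0.717, 0.191]
ft_force: [-0.8, -0.7, -1.3]
grip_width: 0.0433
grasp_force: 109.0
t 19.7 pos [ 0.5715 -0.029   0.1849] yawY 5.78 tilt [ 0.493  0.053 -0.869] w 0.0433 gf 109.0 F [-0.8 -0.7 -1.3] q [-0.27 -0.13  2.15  0.3   0.66 -0.57]
port TCP [-1.61  0.67 41.19] cam h(mm) -2.11 F port [-1.4 -0.6 -0.7] T [-0.01  0.39  0.  ] Rerr [-0.005  0.002 -1.   ] t 19.7
```

```bash
python3 -m handwheel '[[[0,0,0.0035,0,1],[0,0,0.0035,0,1],[0,0,0,0,1],[0,0,0,0,1]]]'
python3 - <<'E'
from h import *
prt()
E
python3 -m handwheel '[[[0,0,0.003,0,1],[0,0,0.003,0,1],[0,0,0.003,0,1],[0,0,0,0,1],[0,0,0,0,1]]]'
python3 - <<'E'
from h import *
prt()
E
```

```text
clock: 20.03
tool_pos: [0.5754, -0.0289, 0.1798]
eef_rot: [0.172, 0.648, 0.717, 0.191]
ft_force: [-3.4, -0.5, 2.5]
grip_width: 0.0428
grasp_force: 109.9
port TCP [-0.72  0.37 34.82] cam h(mm) -8.48 F port [-1.7 -0.1  3.9] T [-0.03  0.44 -0.01] Rerr [-0.004  0.001 -1.   ] t 20.03
clock: 20.45
tool_pos: [0.5799, -0.0284, 0.172]
eef_rot: [0.172, 0.648, 0.717, 0.191]
ft_force: [-6.3, -0.9, 6.0]
grip_width: 0.0429
grasp_force: 110.5
port TCP [-0.68  0.42 25.79] cam h(mm) -17.51 F port [-2.5 -0.3  8.4] T [ 0.    0.54 -0.  ] Rerr [-0.004  0.001 -1.   ] t 20.45
```

```bash
python3 -m handwheel '[[[0,0,0.002,0,1],[0,0,0.002,0,1],[0,0,0,0,1],[0,0,0,0,1],[0,0,0,0,1]]]'
python3 - <<'E'
from h import *
prt()
E
```

```text
clock: 20.87
tool_pos: [0.5817, -0.0282, 0.169]
eef_rot: [0.171, 0.648, 0.717, 0.191]
ft_force: [-9.7, -1.1, 9.6]
grip_width: 0.043
grasp_force: 110.6
port TCP [-0.66  0.41 22.29] cam h(mm) -21.01 F port [-3.6 -0.1 13.2] T [0.04 0.76 0.02] Rerr [-0.004  0.001 -1.   ] t 20.87
```

```bash
python3 -m handwheel '[[[0,0,-0.001,0,1],[0,0,0,0.06,1],[0,0,0,0.08,1],[0,0,0,0.1,1],[0,0,0,0.1,1],[0,0,0,0,1],[0,0,0,0,1]]]'
python3 - <<'E'
from h import *
prt();rep()
E
```

```text
clock: 21.45
tool_pos: [0.5824, -0.0283, 0.1708]
eef_rot: [0.138, 0.76, 0.597, 0.219]
ft_force: [-6.2, 0.0, 7.9]
grip_width: 0.0431
grasp_force: 110.3
port TCP [ 0.85  0.2  23.5 ] cam h(mm) -19.8 F port [-1.4  0.6  9.9] T [ 0.08  0.3  -0.09] Rerr [-0.001  0.    -1.   ] t 21.45
t 21.45 pos [ 0.5824 -0.0283  0.1708] yawY -16.42 tilt [ 0.496  0.052 -0.867] w 0.0431 gf 110.3 F [-6.2  0.   7.9] q [-0.26 -0.08  2.14  0.31  0.62 -0.24]
```

```bash
python3 -m handwheel '[[[0,0,0.0005,0.1,1],[0,0,0,0.12,1],[0,0,0,0.12,1],[0,0,0,0.12,1],[0,0,0,0.12,1],[0,0,0,0.12,1],[0,0,0,0,1]]]'
python3 - <<'E'
from h import *
prt();A=portR().T@tool()[1];print('spin',np.degrees(np.arctan2(A[0,0],A[1,0])))
E
python3 -m handwheel '[[[0,0,0,0.12,1],[0,0,0,0.12,1],[0,0,0,0.12,1],[0,0,0,0.1,1],[0,0,0,0,1],[0,0,0,0,1]]]'
python3 - <<'E'
from h import *
prt();A=portR().T@tool()[1];print('spin',np.degrees(np.arctan2(A[0,0],A[1,0])))
E
```

```text
clock: 22.03
tool_pos: [0.5833, -0.0288, 0.171]
eef_rot: [0.055, 0.919, 0.298, 0.253]
ft_force: [-5.4, -0.4, 7.7]
grip_width: 0.0431
grasp_force: 110.4
port TCP [ 1.71 -0.34 23.29] cam h(mm) -20.01 F port [-0.8  0.2  9.4] T [-0.21  0.26 -0.02] Rerr [ 0.001 -0.001 -1.   ] t 22.03
spin 59.88611215750313
clock: 22.53
tool_pos: [0.583, -0.029, 0.1706]
eef_rot: [-0.004, 0.962, 0.083, 0.259]
ft_force: [-6.1, -2.1, 8.2]
grip_width: 0.0428
grasp_force: 110.4
port TCP [ 1.2  -0.55 23.14] cam h(mm) -20.16 F port [-1.3 -1.5 10.2] T [-0.38  0.51 -0.07] Rerr [-0.    -0.001 -1.   ] t 22.53
spin 86.01953226307164
```

```bash
python3 -m handwheel '[[[0,0,0,0.05,1],[0,0,0,0.02,1],[0,0,0,0,1],[0,0,-0.002,0,1],[0,0,-0.0015,0,1],[0,0,0,0,1],[0,0,0,0,1]]]'
python3 - <<'E'
from h import *
prt();A=portR().T@tool()[1];print('spin',np.degrees(np.arctan2(A[0,0],A[1,0])))
E
python3 -m handwheel '[[[0,0,-0.0015,0,1],[0,0,0,0,1],[0,0,0,0,1]]]'
python3 - <<'E'
from h import *
prt();A=portR().T@tool()[1];print('spin',np.degrees(np.arctan2(A[0,0],A[1,0])))
E
```

```text
clock: 23.12
tool_pos: [0.5812, -0.0293, 0.1736]
eef_rot: [-0.013, 0.965, 0.05, 0.258]
ft_force: [-5.7, -1.6, 7.9]
grip_width: 0.0432
grasp_force: 110.3
port TCP [ 1.1  -0.64 26.59] cam h(mm) -16.71 F port [-1.1 -1.1  9.8] T [-0.4   0.39 -0.01] Rerr [-0.    -0.001 -1.   ] t 23.12
spin 89.99660700826222
clock: 23.37
tool_pos: [0.5805, -0.0294, 0.1747]
eef_rot: [-0.013, 0.965, 0.05, 0.258]
ft_force: [-4.4, -1.6, 6.9]
grip_width: 0.0424
grasp_force: 110.2
port TCP [ 1.06 -0.67 27.96] cam h(mm) -15.34 F port [-0.5 -1.1  8.2] T [-0.39  0.31  0.05] Rerr [-0.    -0.001 -1.   ] t 23.37
spin 90.00500456021837
```

```bash
python3 -m handwheel '[[[0,0,-0.001,0,1],[0,0,0,0,1],[0,0,0,0,1]]]'
python3 - <<'E'
from h import *
prt()
E
python3 -m handwheel '[[[0,0,-0.001,0,1],[0,0,0,0,1],[0,0,0,0,1]]]'
python3 - <<'E'
from h import *
prt()
E
```

```text
clock: 23.62
tool_pos: [0.58, -0.0295, 0.1755]
eef_rot: [-0.013, 0.965, 0.049, 0.258]
ft_force: [-3.7, -1.8, 6.2]
grip_width: 0.0429
grasp_force: 110.2
port TCP [ 1.07 -0.68 28.86] cam h(mm) -14.44 F port [-0.3 -1.4  7.3] T [-0.54  0.2   0.03] Rerr [-0.    -0.001 -1.   ] t 23.62
clock: 23.87
tool_pos: [0.5797, -0.0294, 0.1758]
eef_rot: [-0.013, 0.965, 0.049, 0.259]
ft_force: [4.6, -2.0, -0.6]
grip_width: 0.0429
grasp_force: 108.8
port TCP [ 0.94 -0.63 29.27] cam h(mm) -14.03 F port [ 3.5 -2.4 -2.6] T [-0.71 -0.52  0.08] Rerr [ 0.    -0.001 -1.   ] t 23.87
```

```bash
python3 -m handwheel '[[[0,0,0.0003,0,1],[0,0,0,0,-0.6],[0,0,0,0,-0.6],[0,0,0,0,-0.6],[0,0,0,0,-0.6],[0,0,-0.02,0,-0.6],[0,0,-0.035,0,-0.6],[0,0,-0.035,0,-0.6]]]'
python3 -m handwheel '[[[0,0,-0.035,0,-0.6],[0,0,0,0,-0.6],[0,0,0,0,-0.6]]]'
python3 - <<'E'
from h import *
p=eyes.camera_params('wrist'); w=shot('wrist','w7')[:,:,::-1]; s=shot('scene','s7')[:,:,::-1]; prt(); rep()
P=portR(); pr=lambda x,y,z:proj('wrist',C+P@np.array([x,y,z]),p)
o=np.zeros((600,800,3),np.uint8); o[:480,:640]=w
for a in np.linspace(0,2*np.pi,120):
    for r,z,c in((.041,0,(0,0,255)),(.031,.0125,(0,255,0))):
        u=pr(r*np.cos(a),r*np.sin(a),z); cv2.circle(o,tuple(int(v) for v in u),0,c,-1)
for x,y in((.031,.022),(.031,-.022),(-.031,.022),(-.031,-.022)): cv2.circle(o,tuple(int(v) for v in pr(x,y,.0755)),2,(0,255,255),-1)
o[300:600,500:800]=cv2.resize(s[200:320,270:390],(300,300),interpolation=cv2.INTER_CUBIC)
cv2.imwrite('pics/m7.png',o)
E
```

```text
clock: 24.53
tool_pos: [0.5313, -0.0323, 0.2502]
eef_rot: [-0.015, 0.966, 0.049, 0.253]
ft_force: [0.7, 0.3, 0.7]
grip_width: 0.068
grasp_force: 0.0
clock: 24.78
tool_pos: [0.5168, -0.0352, 0.2856]
eef_rot: [-0.013, 0.965, 0.05, 0.258]
ft_force: [-0.1, 0.6, -0.6]
grip_width: 0.0682
grasp_force: 0.0
port TCP [ -2.06   0.83 152.92] cam h(mm) 109.62 F port [-0.9  0.4  0.2] T [0.05 0.19 0.  ] Rerr [-0.007  0.002 -1.   ] t 24.88
t 24.88 pos [ 0.5155 -0.0346  0.2814] yawY -84.1 tilt [ 0.491  0.053 -0.869] w 0.0682 gf 0.0 F [-0.9  0.3 -0.3] q [-0.33 -0.39  2.16  0.27  0.92  1.03]
```

View pics/m7.png

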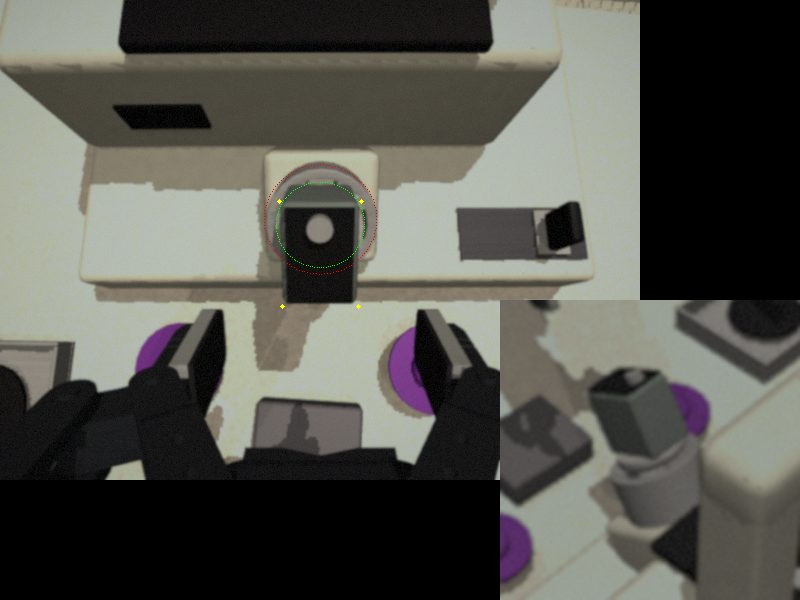

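The camera head sits aligned in the port at wrist (320,228), its box corners matching the locked model. The selector fin is at wrist (565,225), at the far end of the strip (457–587, 208–260).

Run:
```python
from h import *
rep(); P=portR()
m=eyes.masks_of('wrist','selector')
for o in m[:2]:
    ys,xs=np.nonzero(o['pixels']); print(o['score'],o['point'],xs.min(),xs.max(),ys.min(),ys.max())
for u in((457,209),(586,209),(458,259),(587,259)): print('strip',u,onz('wrist',u,.06).round(4))
s=np.mean([onz('wrist',u,.06) for u in((457,209),(586,209),(458,259),(587,259))],0); print('strip ctr',s)
Y=P[:,1];X=np.array([Y[1],-Y[0],0])
for d in (-.045,-.04,-.035,-.03,-.025):
    G=s+Y*d; G[2]=.088
    c=lambda a,b,z:proj('wrist',np.array([*G[:2],z])+a*X+b*Y).round(0)
    print(d,G.round(4),'top',[tuple(c(a,b,.106)) for a,b in((-.018,-.006),(.018,-.006),(-.018,.006),(.018,.006))],'bot',tuple(c(-.018,.006,.06)),tuple(c(.018,.006,.06)))
w=cv2.imread('pics/w7.png',0)
for r in(215,225,235,245): print(r,w[r,525:600:2].tolist())
```

```text
t 24.88 pos [ 0.5155 -0.0346  0.2814] yawY -84.1 tilt [ 0.491  0.053 -0.869] w 0.0682 gf 0.0 F [-0.9  0.3 -0.3] q [-0.33 -0.39  2.16  0.27  0.92  1.03]
0.87 [558.7, 225.9] 532 584 201 254
strip (457, 209) [ 0.6384 -0.1503  0.06  ]
strip (586, 209) [ 0.6513 -0.2727  0.06  ]
strip (458, 259) [ 0.5907 -0.1529  0.06  ]
strip (587, 259) [ 0.6029 -0.2722  0.06  ]
strip ctr [ 0.62084256 -0.21202206  0.06      ]
-0.045 [ 0.6255 -0.2568  0.088 ] top [(np.float64(612.0), np.float64(242.0)), (np.float64(605.0), np.float64(200.0)), (np.float64(597.0), np.float64(242.0)), (np.float64(591.0), np.float64(200.0))] bot (np.float64(566.0), np.float64(253.0)) (np.float64(561.0), np.float64(215.0))
-0.04 [ 0.625  -0.2518  0.088 ] top [(np.float64(606.0), np.float64(242.0)), (np.float64(600.0), np.float64(200.0)), (np.float64(591.0), np.float64(242.0)), (np.float64(586.0), np.float64(200.0))] bot (np.float64(561.0), np.float64(253.0)) (np.float64(556.0), np.float64(215.0))
-0.035 [ 0.6244 -0.2468  0.088 ] top [(np.float64(600.0), np.float64(242.0)), (np.float64(594.0), np.float64(200.0)), (np.float64(585
[... 641 characters left out ...]
45.0), np.float64(253.0)) (np.float64(540.0), np.float64(215.0))
215 [72, 71, 67, 58, 84, 143, 147, 144, 149, 140, 70, 7, 0, 4, 13, 2, 8, 6, 7, 1, 11, 11, 14, 33, 41, 33, 26, 22, 91, 170, 175, 177, 179, 178, 178, 181, 177, 178]
225 [71, 67, 70, 57, 53, 106, 108, 80, 80, 75, 53, 13, 2, 11, 14, 7, 10, 0, 17, 6, 13, 5, 3, 19, 34, 33, 30, 25, 34, 116, 175, 175, 176, 178, 180, 178, 177, 180]
235 [69, 70, 73, 70, 60, 57, 93, 85, 79, 75, 71, 39, 7, 8, 13, 6, 3, 8, 1, 4, 8, 0, 2, 13, 16, 31, 31, 32, 22, 46, 144, 177, 174, 182, 180, 180, 178, 179]
245 [73, 70, 70, 73, 64, 46, 82, 92, 89, 87, 81, 60, 16, 8, 4, 0, 0, 8, 7, 3, 2, 28, 44, 43, 58, 64, 65, 66, 65, 70, 89, 158, 174, 174, 178, 176, 180, 180]
```

```bash
python3 -m handwheel '[[[0,0.04,0,0,-0.6],[0,0.04,0,0,-0.6],[0,0.04,0,0,-0.6],[0,0.04,0,0,-0.6],[0,0.03,0,0,-0.6],[0,0,0,0,-0.6],[0,0,0,0,-0.6],[0,0,0,0,-0.6]]]'
python3 - <<'E'
from h import *
rep(); z=tool()[1][:,2]; T=np.array([.624,-.2385,.088])+.010*z; print(togo(T-.08*z),togo(T),tool()[1].round(3))
E
```

```text
clock: 25.6
tool_pos: [0.535, -0.223, 0.2797]
eef_rot: [-0.016, 0.966, 0.049, 0.254]
ft_force: [0.2, 0.2, -1.2]
grip_width: 0.0682
grasp_force: 0.0
t 25.6 pos [ 0.535  -0.223   0.2797] yawY -84.1 tilt [ 0.49   0.056 -0.87 ] w 0.0682 gf 0.0 F [ 0.2  0.2 -1.2] q [-0.71 -0.17  1.99  0.44  1.    0.58]
[-0.0188  0.0257  0.1395] [-0.0188  0.0257  0.2195] [[ 0.866  0.103  0.49 ]
 [ 0.087 -0.995  0.056]
 [ 0.493 -0.006 -0.87 ]]
```

```bash
python3 -m handwheel '[[[-0.019,0.026,0,0,-0.6],[0,0,0.038,0,-0.6],[0,0,0.038,0,-0.6],[0,0,0.038,0,-0.6],[0,0,0.025,0,-0.6],[0,0,0,0,-0.6],[0,0,0,0,-0.6]]]'
python3 - <<'E'
from h import *
p=eyes.camera_params('wrist'); w=shot('wrist','w8'); rep(); z=tool()[1][:,2]; T=np.array([.624,-.2385,.088])+.010*z; print(togo(T))
m=eyes.masks_of('wrist','selector')
for o in m[:2]:
    ys,xs=np.nonzero(o['pixels']); print(o['score'],o['point'],xs.min(),xs.max(),ys.min(),ys.max())
P=portR();Y=P[:,1];X=np.array([Y[1],-Y[0],0]);G=np.array([.624,-.2385,0])
for zz in(.06,.106): print([proj('wrist',G+a*X+b*Y+[0,0,zz],p).round(0).tolist() for a,b in((-.018,-.006),(.018,-.006),(-.018,.006),(.018,.006))])
g=w.max(axis=2)
if m: 
    y0=int(m[0]['point'][1]); print(y0,g[y0,xs.min()-10:xs.max()+10:2].tolist())
E
```

```text
clock: 26.18
tool_pos: [0.5895, -0.2411, 0.1495]
eef_rot: [-0.016, 0.966, 0.05, 0.254]
ft_force: [-0.6, 0.4, 0.7]
grip_width: 0.0681
grasp_force: 0.0
t 26.23 pos [ 0.5904 -0.2425  0.152 ] yawY -83.99 tilt [ 0.492  0.054 -0.869] w 0.0684 gf 0.0 F [-0.6 -0.3 -0.3] q [-0.67  0.11  1.97  0.54  0.74  0.45]
[-0.0023 -0.0003  0.0823]
0.89 [330.0, 256.7] 304 355 211 295
[[333.0, 299.0], [333.0, 239.0], [313.0, 298.0], [313.0, 239.0]]
[[336.0, 291.0], [335.0, 219.0], [311.0, 291.0], [311.0, 219.0]]
256 [57, 61, 63, 60, 62, 82, 78, 69, 68, 64, 66, 64, 60, 19, 15, 16, 26, 31, 34, 31, 31, 37, 27, 20, 73, 137, 144, 144, 143, 145, 133, 81, 63, 65, 65, 65]
```

```bash
python3 -m handwheel '[[[0,0.0033,0.03,0,-0.6],[0,0,0.03,0,-0.6],[0,0,0.015,0,-0.6],[0,0,0.007,0,-0.6],[0,0,0,0,-0.6]]]' 30
python3 - <<'E'
from h import *
rep()
E
python3 -m handwheel '[[[0,0,0,0,1],[0,0,0,0,1],[0,0,0,0,1],[0,0,0,0,1],[0,0,0,0,1],[0,0,0,0,1],[0,0,0,0,1]]]' 30
python3 - <<'E'
from h import *
rep()
E
```

```text
clock: 26.7
tool_pos: [0.6316, -0.2431, 0.0815]
eef_rot: [-0.014, 0.965, 0.05, 0.256]
ft_force: [0.5, -0.1, 0.2]
grip_width: 0.0685
grasp_force: 0.0
t 26.7 pos [ 0.6316 -0.2431  0.0815] yawY -84.08 tilt [ 0.493  0.052 -0.868] w 0.0685 gf 0.0 F [ 0.5 -0.1  0.2] q [-0.62  0.3   1.92  0.61  0.61  0.4 ]
clock: 27.28
tool_pos: [0.6316, -0.2435, 0.0822]
eef_rot: [-0.014, 0.965, 0.05, 0.257]
ft_force: [-3.9, 1.1, 6.2]
grip_width: 0.0115
grasp_force: 32.1
t 27.28 pos [ 0.6316 -0.2435  0.0822] yawY -84.08 tilt [ 0.494  0.052 -0.868] w 0.0115 gf 32.1 F [-3.9  1.1  6.2] q [-0.62  0.29  1.92  0.61  0.62  0.4 ]
```

```bash
python3 -m handwheel '[[[0,-0.008,0,0,1],[0,-0.012,0,0,1],[0,-0.012,0,0,1],[0,-0.012,0,0,1],[0,-0.01,0,0,1],[0,-0.006,0,0,1],[0,0,0,0,1],[0,0,0,0,1]]]'
python3 - <<'E'
from h import *
rep(); prt()
E
```

```text
clock: 27.95
tool_pos: [0.6255, -0.1859, 0.0823]
eef_rot: [-0.011, 0.965, 0.049, 0.257]
ft_force: [-5.5, -5.8, 5.2]
grip_width: 0.0111
grasp_force: 32.2
t 27.95 pos [ 0.6255 -0.1859  0.0823] yawY -84.19 tilt [ 0.495  0.047 -0.868] w 0.0111 gf 32.2 F [-5.5 -5.8  5.2] q [-0.54  0.24  1.99  0.59  0.56  0.48]
port TCP [ -20.32 -160.92  -66.48] cam h(mm) -109.78 F port [-2.6 -5.2  7.5] T [-0.69  0.75  0.06] Rerr [-0.003 -0.004 -1.   ] t 27.95
```

```bash
python3 -m handwheel '[[[0,-0.003,0,0,1],[0,0,0,0,1],[0,0,0,0,1]]]'
python3 - <<'E'
from h import *
prt()
E
python3 -m handwheel '[[[0,-0.002,0,0,1],[0,0,0,0,1],[0,0,0,0,1]]]'
python3 - <<'E'
from h import *
prt()
E
```

```text
clock: 28.2
tool_pos: [0.6255, -0.1857, 0.0823]
eef_rot: [-0.009, 0.965, 0.049, 0.258]
ft_force: [-4.9, -12.9, 1.4]
grip_width: 0.0113
grasp_force: 31.7
port TCP [ -20.27 -160.79  -66.44] cam h(mm) -109.74 F port [ -4.7 -12.3   4.3] T [-1.64  1.05  0.07] Rerr [-0.002 -0.009 -1.   ] t 28.2
clock: 28.45
tool_pos: [0.6255, -0.1856, 0.0823]
eef_rot: [-0.007, 0.965, 0.048, 0.258]
ft_force: [-4.2, -17.2, -1.8]
grip_width: 0.0115
grasp_force: 31.5
port TCP [ -20.27 -160.7   -66.44] cam h(mm) -109.74 F port [ -6.  -16.7   1.4] T [-2.23  1.25  0.1 ] Rerr [-0.001 -0.013 -1.   ] t 28.45
```

```bash
python3 -m handwheel '[[[0,0.004,0,0,1],[0,0,0,0,1],[0,0,0,0,-0.3],[0,0,0,0,-0.3],[0,0,0,0,-0.3],[0,0,-0.02,0,-0.3],[0,0,-0.035,0,-0.3],[0,0,-0.035,0,-0.3]]]'
python3 -m handwheel '[[[0,0.02,-0.03,0,-0.3],[0,0.02,-0.03,0,-0.3],[0,0,0,0,-0.3],[0,0,0,0,-0.3],[0,0,0,0,-0.3]]]'
python3 - <<'E'
from h import *
p=eyes.camera_params('wrist'); w=shot('wrist','w9'); rep()
P=portR();Y=P[:,1];X=np.array([Y[1],-Y[0],0])
for o in eyes.masks_of('wrist','selector')[:1]:
    ys,xs=np.nonzero(o['pixels']); print(o['score'],o['point'],xs.min(),xs.max(),ys.min(),ys.max())
G=np.array([.6235,-.1855,0]); print('exp fin at end',[proj('wrist',G+[0,0,z],p).round(0).tolist() for z in(.06,.106)],'at 50mm',proj('wrist',G-.01*Y+[0,0,.088],p).round(0),proj('wrist',G+[0,0,.088],p).round(0))
eyes.get_image('top');eyes.get_image('scene')
for n,l in(('scene','camera_head'),('top','camera_head'),('top','dust_cap'),('scene','dust_cap'),('top','jar'),('top','flask'),('top','slide_box'),('scene','selector')):
    print(n,l,[(round(o['score'],2),np.round(o['point'],0).tolist()) for o in eyes.masks_of(n,l)[:4]])
c=C-.0155*P[:,2]; print('cam mid exp',proj('scene',c+P[:,2]*.06).round(0),proj('top',c+P[:,2]*.06).round(0),'fin scene',proj('scene',G+[0,0,.083]).round(0))
E
```

```text
clock: 29.12
tool_pos: [0.579, -0.1856, 0.1576]
eef_rot: [-0.016, 0.966, 0.05, 0.254]
ft_force: [0.0, -0.5, 0.3]
grip_width: 0.0556
grasp_force: 0.0
clock: 29.53
tool_pos: [0.5547, -0.2293, 0.2104]
eef_rot: [-0.015, 0.965, 0.049, 0.256]
ft_force: [-0.2, -0.1, -0.3]
grip_width: 0.0553
grasp_force: 0.0
t 29.58 pos [ 0.5544 -0.2286  0.2092] yawY -84.05 tilt [ 0.491  0.055 -0.87 ] w 0.0557 gf 0.0 F [ 0.5 -0.8 -0.6] q [-0.69 -0.05  2.02  0.49  0.86  0.51]
0.72 [270.3, 224.7] 252 292 190 257
exp fin at end [[273.0, 231.0], [265.0, 214.0]] at 50mm [283. 221.] [269. 221.]
scene camera_head [(0.73, [329.0, 247.0])]
top camera_head [(0.65, [311.0, 218.0])]
top dust_cap [(0.83, [200.0, 289.0]), (0.82, [268.0, 265.0]), (0.79, [350.0, 261.0])]
scene dust_cap [(0.79, [266.0, 294.0]), (0.67, [377.0, 209.0]), (0.5, [348.0, 241.0])]
top jar [(0.92, [160.0, 228.0])]
top flask [(0.77, [459.0, 223.0])]
top slide_box [(0.77, [313.0, 288.0])]
scene selector [(0.63, [283.0, 338.0])]
cam mid exp [325. 245.] [315. 216.] fin scene [283. 330.]
```

Fin at its end stop, camera head locked, cap in the tray, bystanders unmoved. I hand in.

```bash
python3 -c "
from plant import arm
print(arm.sign_off())"
```

```text
the job is handed in; nothing more can be done
None
```

The job is handed in at about 29.8 s of the 72 s; no verdict came back. By my last checks the cap is in the tray, the camera head is locked in the port, the selector is against its end stop near the port, the robot is clear of everything, and the jar, flask and slide box have not moved noticeably. One wrist reading did reach about 100 N (limit 120 N) when the arm first hit its reach limit.

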